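Load the capacitor test rack in numbered order

TASK

Load the test rack in numbered order, finishing and letting go of each bay before filling the next: the red-banded capacitor in bay one (one white dot), then the yellow in bay two, then the blue in bay three. Each goes in tilted, its brass terminals under the green hood and against the sprung copper contact, and then its plain end is lowered inside the steel end stop so that it lies flat on the bay's floor, gripped between spring and stop. Never drive a sprung contact against its hard stop, and leave the green-banded capacitor and the other loose things where they are.

Things in the scene. Friction and masses are not known exactly. Their poses are not given: they have to be found in the camera images.
- cap_red: Oval capacitor, a silver can with a red band round it, lying flat: 110 long (x, terminals included) x 50 wide (y) x 34 thick (z), 0.28 kg. Origin: middle of its length and width, on the underside. Its -x end carries two brass terminal studs 10 long (diameter 10, at y = +-12, z = 17, on a black cap); its +x end is plain. Belongs in bay 1.
- cap_yellow: Oval capacitor, a silver can with a yellow band round it, lying flat: 110 long (x, terminals included) x 50 wide (y) x 34 thick (z), 0.28 kg. Origin: middle of its length and width, on the underside. Its -x end carries two brass terminal studs 10 long (diameter 10, at y = +-12, z = 17, on a black cap); its +x end is plain. Belongs in bay 2.
- cap_blue: Oval capacitor, a silver can with a blue band round it, lying flat: 110 long (x, terminals included) x 50 wide (y) x 34 thick (z), 0.28 kg. Origin: middle of its length and width, on the underside. Its -x end carries two brass terminal studs 10 long (diameter 10, at y = +-12, z = 17, on a black cap); its +x end is plain. Belongs in bay 3.
- cap_green: Oval capacitor, a silver can with a green band round it, lying flat: 110 long (x, terminals included) x 50 wide (y) x 34 thick (z), 0.28 kg. Origin: middle of its length and width, on the underside. Its -x end carries two brass terminal studs 10 long (diameter 10, at y = +-12, z = 17, on a black cap); its +x end is plain. Not needed: leave it where it lies.
- bay1: Test bay number 1, fixed: 1 white dot on its green hood. Origin: on its underside (8 above the table), in the middle of where a capacitor lies. A seated capacitor has the bay's x and y axes and its origin at x = 0, y = 0, z = 8 (bay floor). Hood and spring at the -x end, end stop at the +x end; the sides are open from x = -36 to 40 for fingers.
- bay1_mouth (a point): Middle of the hood's mouth of bay 1, on the bay's floor: x = -36, z = 8 in the bay. The hood reaches from there to x = -84; roof underside at z = 54, top at z = 59; side walls 60 apart inside, 76 outside. In it the copper contact plate (48 wide, z = 12 to 48) faces +x, its face at x = -48 when free.
- bay1_stop (a point): Middle of the top inner edge of the end stop of bay 1: x = 55, z = 24 in the bay; 8 thick, 16 above the floor. Cheeks of that height from x = 40 to 63, 60 apart inside. Hood to stop is 91, less than a capacitor's length, so it goes in tilted 10 to 18 degrees, terminals down, presses the plate, and then its plain end is lowered.
- contact1 (a joint): How far the sprung contact plate of bay 1 is pressed in towards -x, in m: 0 free, 0.007 with a capacitor seated, about 0.014 needed while the plain end goes down inside the end stop, 0.022 at its hard stop. About 2 N to start and 0.45 N more per mm.
- bay2: Test bay number 2, fixed: 2 white dots on its green hood. Origin: on its underside (8 above the table), in the middle of where a capacitor lies. A seated capacitor has the bay's x and y axes and its origin at x = 0, y = 0, z = 8 (bay floor). Hood and spring at the -x end, end stop at the +x end; the sides are open from x = -36 to 40 for fingers.
- bay2_mouth (a point): Middle of the hood's mouth of bay 2, on the bay's floor: x = -36, z = 8 in the bay. The hood reaches from there to x = -84; roof underside at z = 54, top at z = 59; side walls 60 apart inside, 76 outside. In it the copper contact plate (48 wide, z = 12 to 48) faces +x, its face at x = -48 when free.
- bay2_stop (a point): Middle of the top inner edge of the end stop of bay 2: x = 55, z = 24 in the bay; 8 thick, 16 above the floor. Cheeks of that height from x = 40 to 63, 60 apart inside. Hood to stop is 91, less than a capacitor's length, so it goes in tilted 10 to 18 degrees, terminals down, presses the plate, and then its plain end is lowered.
- contact2 (a joint): How far the sprung contact plate of bay 2 is pressed in towards -x, in m: 0 free, 0.007 with a capacitor seated, about 0.014 needed while the plain end goes down inside the end stop, 0.022 at its hard stop. About 2 N to start and 0.45 N more per mm.
- bay3: Test bay number 3, fixed: 3 white dots on its green hood. Origin: on its underside (8 above the table), in the middle of where a capacitor lies. A seated capacitor has the bay's x and y axes and its origin at x = 0, y = 0, z = 8 (bay floor). Hood and spring at the -x end, end stop at the +x end; the sides are open from x = -36 to 40 for fingers.
- bay3_mouth (a point): Middle of the hood's mouth of bay 3, on the bay's floor: x = -36, z = 8 in the bay. The hood reaches from there to x = -84; roof underside at z = 54, top at z = 59; side walls 60 apart inside, 76 outside. In it the copper contact plate (48 wide, z = 12 to 48) faces +x, its face at x = -48 when free.
- bay3_stop (a point): Middle of the top inner edge of the end stop of bay 3: x = 55, z = 24 in the bay; 8 thick, 16 above the floor. Cheeks of that height from x = 40 to 63, 60 apart inside. Hood to stop is 91, less than a capacitor's length, so it goes in tilted 10 to 18 degrees, terminals down, presses the plate, and then its plain end is lowered.
- contact3 (a joint): How far the sprung contact plate of bay 3 is pressed in towards -x, in m: 0 free, 0.007 with a capacitor seated, about 0.014 needed while the plain end goes down inside the end stop, 0.022 at its hard stop. About 2 N to start and 0.45 N more per mm.
- rack: Black base plate 190 x 300 x 8, fixed, origin at the centre of its underside; the three like bays stand on it side by side, 95 apart along y, in any order.
- knob_mid: Loose black skirted knob, 48 diameter, 24 high, among the capacitors. Bystander. Origin: centre of its underside.
- knob_left: Loose black skirted knob, 62 diameter, 26 high, left of the capacitors. Bystander. Origin: centre of its underside.
- round_cap: Loose round silver can, 52 diameter, 80 high, standing right of the rack. Bystander. Origin: centre of its underside.
- round_cap2: Loose round black can, 44 diameter, 70 high, standing right of the rack. Bystander. Origin: centre of its underside.
- screwdriver: Loose screwdriver lying on the table near the robot. Bystander. Origin: centre of its underside.
Things that resemble listed ones, but are neither listed nor needed, are in the scene too. What is shaped like the cap_blue but turquoise is not meant. Leave any purple look-alike of the cap_yellow alone.

How it is judged:
By the outcome, as a careful person would: the job done as asked, in the order asked, and still so for the second after the job is handed in, with the robot touching nothing.
It also fails if it takes over 72 s, if anything falls off the work surface, if the arm or the gripper's body presses on something with over 40 N, if the wrist force passes 120 N, or if a joint passes its speed limit or range.

ROBOT

A 6-joint arm with a two-finger parallel gripper is mounted at the origin on the work surface. World frame = base frame: x ahead of the robot, y to its left, z up, the work surface at z = 0. Lengths are in m, angles in rad, forces in N, time in s.
With the tool pointing down it reaches from about 0.35 to 0.975 m from the base axis. Payload 17.4 kg.
Tool frame: the origin (TCP) lies on the centre line of the jaws, within the pads' length; the fingertips stand 17 mm ahead of it and the grasp point (between the pads) lies 2 mm behind it; z points along the fingers, y is the line along which they close (so a half turn about z gives the same grasp; the last joint's range is limited). The gripper opens to 85 mm and grips with 20 to 120 N. Pads are 22 mm wide; open, the fingers measure 114 mm over their backs; the gripper's body (76 mm by 85 mm) begins 54 mm behind the grasp point. The pads swing forward as they close: fully open they stand 13 mm farther back than shut.
Start: joints at [1.148, 0.116, 1.442, -0, 1.584, -0.038], TCP at [0.253, 0.626, 0.248] pointing down, gripper open.
Joint ranges: [-2.83, 2.83], [-0.83, 2.19], [0.07, 2.5], [-1.14, 4.28], [0.01, 3], [-2.97, 2.97]. Speed limits (rad/s): [1.89, 1.89, 2.22, 3.14, 3.14, 3.14].

INTERFACE

Orientations are given as a unit quaternion [x, y, z, w].
In Python, from cell import bot gives the robot as it stands. The module is installed in compiled form; this text tells all that it offers.
- The arm moves only by the shell command python3 -m crank 'ROWS' [FORCE]. ROWS is text: rows parted by semicolons, each of 5 numbers parted by spaces: the shift along the world's x, y, z in units of 0.03 m (1.0 is 0.03 m), then the turn about the world's z in units of 8 degrees (1.0 is 8 degrees), then the opening, from 0 (shut) to 1 (fully open). A call has 1 to 10 rows; each row shifts and turns the commanded pose from where the row before left it; what a row does not reach is not made up. A row lasts 1/8 s, in which the tool goes at most 62.5 mm and 10.7 degrees, less where a joint would pass 70% of its speed; a pose out of reach is approached as far as the arm can. A call with a number of a shift or a turn outside -1 to 1 is refused whole. A call with a gripper value outside its range is refused whole. The fingers move at their own pace and stop on an object; FORCE is the grip in N (left out, the last holds). Time passes only in rows, so rows that do not move let the fingers close. It gives the time, the measured TCP pose, the force, the opening and the grip force at its end, in the units of the state.
- bot.get_state(): the state, without advancing time (a new reading comes with each control period).
- bot.get_image(name): name is "side" or "top" or "wrist"; returns the picture (384x512x3 uint8, red, green, blue); there is no depth.
- bot.get_calibration(name): a dict with "fovy" (degrees; the focal length in pixels is half the picture's height over the tangent of half this angle, whatever the lens; pixels are square), "cx", "cy" (the principal point, pixels), "rvec" (rotation vector, rad) and "tvec" (3), from world to camera coordinates, as OpenCV has them; the wrist camera has in their place "T_tool_cam" (4x4, takes a point from camera to tool coordinates, whose origin is the TCP and whose axes are the flange's). Camera axes: x right, y down, z forward; pixel columns grow to the right and rows downward; lengths in m; the calibration is good to about 2 mm. A picture is of the moment at which its call begins: read the wrist's pose just before it. get_calibration takes no time and is no camera call.
- bot.close_job(): hands the job in; it is judged then, once.
Trained networks look in the newest picture that a camera, given by its name, has taken for a name from the list of things; names that differ only in an ending like _2 or _b are one class to them, and where a whole thing is asked for, a point or a joint stands for the part that bears it (a point fixed in the world has none). Each returns a list of dicts, best first, with "score" (0 to 1); they miss things now and then, are a little off and sometimes report something else, mostly with a low value. They report only what shows in the picture. A call takes as long as a camera call. They do not tell look-alikes from the thing itself.
- bot.cut_out(label, camera): "mask" (384x512 bool, what is visible of it).
- bot.mark_of(label, camera): "point" ([x, y, z] in m, in the coordinates of the camera as it stood for that picture, good to about 4 mm: a listed point, or the origin of a listed thing).
The state is a dict: "time": time; "q": joint angles; "qvel": joint speeds; "effort": joint torques, N m; "eef_pos": TCP position; "orientation": TCP orientation; "contact_force": force on the tool from outside, world axes, zero at the start; "moment": the same for the moment, N m; "opening": opening from 0.0 (shut) to 1.0 (fully open); "gripper_force": force on a finger pad.
Only numpy, scipy, OpenCV 4.12 (cv2) and the standard library are available. Lean on these libraries where they do the work, as an engineer would, in place of code of your own. Each camera call takes 0.05 s, during which the arm holds its last target. There are 200 camera calls.

## Working session

There is one attempt and no reset: what is moved stays moved. The work goes in short steps, Python scripts to look and compute and a shell command to move; the robot and the scene stay as the last step left them, time stands still between calls to the robot, and variables do not carry over. Pictures are saved under pics/ and viewed, at most 10 in all, crops included, and the job is handed in when it is done.

```bash
mkdir -p pics
cat > h.py <<'E'
import numpy as np, cv2
from cell import bot
from scipy.spatial.transform import Rotation as R
def cam(name, st=None):
    """K, T_world_cam"""
    c=bot.get_calibration(name); f=192/np.tan(np.radians(c["fovy"])/2)
    K=np.array([[f,0,c["cx"]],[0,f,c["cy"]],[0,0,1]]); T=np.eye(4)
    if "T_tool_cam" in c:
        st=st or bot.get_state(); W=np.eye(4); W[:3,:3]=R.from_quat(st["orientation"]).as_matrix(); W[:3,3]=st["eef_pos"]
        T=W@np.array(c["T_tool_cam"])
    else:
        r=cv2.Rodrigues(np.array(c["rvec"],float))[0]; T[:3,:3]=r.T; T[:3,3]=-r.T@np.array(c["tvec"])
    return K,T
def onplane(name,uv,z,st=None):
    K,T=cam(name,st); d=T[:3,:3]@np.linalg.inv(K)@np.array([*uv,1.]); return T[:3,3]+d*(z-T[2,3])/d[2]
def proj(name,P,st=None):
    K,T=cam(name,st); p=K@(T[:3,:3].T@(np.asarray(P)-T[:3,3])); return p[:2]/p[2]
def tri(obs):
    """obs: list of (K,T,uv) -> point by least squares of rays, residual"""
    A=np.zeros((3,3));b=np.zeros(3);L=[]
    for K,T,uv in obs:
        d=T[:3,:3]@np.linalg.inv(K)@np.array([*uv,1.]); d/=np.linalg.norm(d); M=np.eye(3)-np.outer(d,d); A+=M;b+=M@T[:3,3];L.append((M,T[:3,3]))
    x=np.linalg.solve(A,b); return x,[np.linalg.norm(M@(x-o)) for M,o in L]
def save(name,img): cv2.imwrite("pics/"+name+".png",img[:,:,::-1])
E
python3 - <<'E'
from h import *
np.set_printoptions(precision=3,suppress=True)
for n in("top","side","wrist"): print(n,bot.get_calibration(n))
a=bot.get_image("top");b=bot.get_image("side")
save("top0",a);save("side0",b)
s=bot.get_state();print(s)
for cmr in("top","side"):
    K,T=cam(cmr)
    for l in("cap_red","bay1","bay1_mouth","bay1_stop","rack"):
        for d in bot.mark_of(l,cmr):
            p=np.array(d["point"]); w=T[:3,:3]@p+T[:3,3]; uv=(K@p)[:2]/p[2]; print(cmr,l,round(d["score"],2),w,uv.round(0))
E
```

```text
top {'fovy': 48.35956154420458, 'cx': 257.56604496691943, 'cy': 192.23676885194087, 'rvec': array([ 2.167, -2.186,  0.109]), 'tvec': array([0.044, 0.464, 1.374])}
side {'fovy': 49.08320852591364, 'cx': 263.11132451705606, 'cy': 191.52328326967327, 'rvec': array([ 0.304, -2.887,  1.049]), 'tvec': array([0.461, 0.066, 1.351])}
wrist {'fovy': 63.849504851980114, 'cx': 254.4506353991875, 'cy': 191.27875545815093, 'T_tool_cam': array([[-0.001, -0.963, -0.269,  0.069],
       [ 1.   , -0.001, -0.   ,  0.001],
       [ 0.   , -0.269,  0.963, -0.126],
       [ 0.   ,  0.   ,  0.   ,  1.   ]])}
{'time': 0.1, 'q': array([ 1.148,  0.116,  1.442, -0.   ,  1.584, -0.038]), 'qvel': array([ 0.   , -0.002, -0.002, -0.001, -0.001, -0.001]), 'effort': array([  0.003, -73.367, -63.379,  -0.   ,   0.005,  -0.   ]), 'eef_pos': array([0.253, 0.626, 0.248]), 'orientation': array([ 0.191,  0.982, -0.001, -0.   ]), 'contact_force': array([ 0.471,  0.326, -0.117]), 'moment': array([-0.026,  0.032, -0.01 ]), 'gripper_force': 0.0, 'opening': 1.0018194918408332}
top cap_red 0.72 [0.663 0.136 0.002] [228. 134.]
t
[... 219 characters left out ...]
556 -0.094  0.009] [298. 165.]
top bay1_mouth 0.94 [ 0.574 -0.194  0.016] [328. 159.]
top bay1_mouth 0.51 [0.574 0.446 0.001] [135. 161.]
top bay1_stop 0.67 [ 0.485 -0.179  0.027] [325. 185.]
top rack 0.93 [ 0.541 -0.188  0.005] [326. 169.]
top rack 0.52 [ 0.484 -0.179  0.026] [324. 186.]
side cap_red 0.66 [ 0.657  0.135 -0.001] [197. 210.]
side bay1 0.96 [ 0.518 -0.281  0.009] [266. 129.]
side bay1 0.79 [ 0.535 -0.191  0.01 ] [256. 144.]
side bay1 0.77 [ 0.556 -0.093  0.012] [245. 162.]
side bay1 0.34 [0.616 0.311 0.001] [193. 259.]
side bay1_mouth 0.67 [ 0.572 -0.193  0.02 ] [247. 140.]
side bay1_stop 0.95 [ 0.479 -0.177  0.031] [271. 145.]
side rack 0.88 [ 0.536 -0.188 -0.003] [256. 147.]
```

View pics/top0.png

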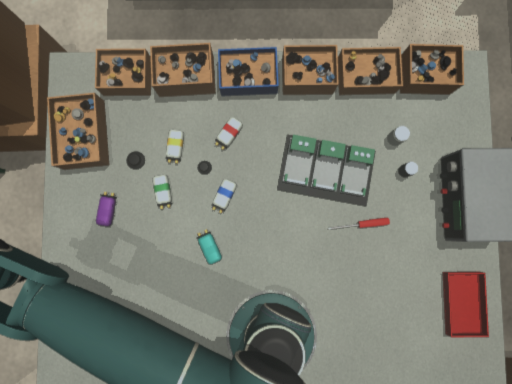

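View pics/side0.png

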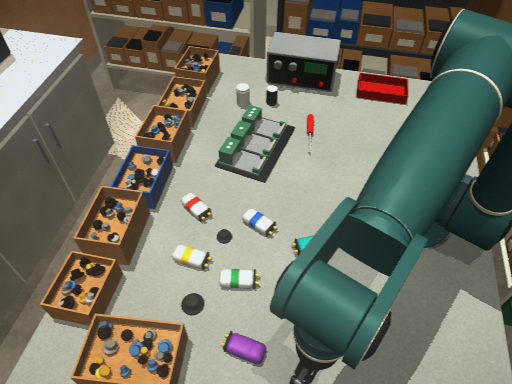

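Run:
```python
from h import *
np.set_printoptions(precision=3,suppress=True)
a=cv2.imread("pics/top0.png")
c1=cv2.resize(a[105:225,90:250],None,fx=2.5,fy=2.5,interpolation=cv2.INTER_CUBIC)
c2=cv2.resize(a[128:208,272:382],None,fx=3.6,fy=3.6,interpolation=cv2.INTER_CUBIC)
o=np.zeros((300,800,3),np.uint8); o[:,:400]=c1; o[:288,400:796]=c2
cv2.imwrite("pics/zoom.png",o)
bot.get_image("top");bot.get_image("side")
for l in("cap_red","cap_yellow","cap_blue","cap_green"):
    for cmr in("top","side"):
        K,T=cam(cmr)
        for d in bot.cut_out(l,cmr):
            m=d["mask"]; ys,xs=np.nonzero(m); 
            print(cmr,l,round(d["score"],2),len(xs),(xs.mean().round(1),ys.mean().round(1)))
```

```text
top cap_red 0.82 480 (np.float64(228.5), np.float64(132.9))
side cap_red 0.75 456 (np.float64(196.1), np.float64(206.5))
side cap_red 0.72 290 (np.float64(242.9), np.float64(94.7))
top cap_yellow 0.84 524 (np.float64(105.7), np.float64(209.9))
top cap_yellow 0.79 509 (np.float64(174.1), np.float64(146.1))
side cap_yellow 0.76 886 (np.float64(244.5), np.float64(347.3))
side cap_yellow 0.7 602 (np.float64(191.6), np.float64(256.3))
top cap_blue 0.86 445 (np.float64(223.8), np.float64(194.0))
top cap_blue 0.66 538 (np.float64(208.7), np.float64(247.4))
top cap_blue 0.65 308 (np.float64(367.5), np.float64(223.3))
side cap_blue 0.73 190 (np.float64(300.8), np.float64(243.7))
side cap_blue 0.68 523 (np.float64(260.1), np.float64(221.8))
top cap_green 0.73 469 (np.float64(161.8), np.float64(190.7))
side cap_green 0.92 689 (np.float64(238.3), np.float64(278.0))
```

View pics/zoom.png

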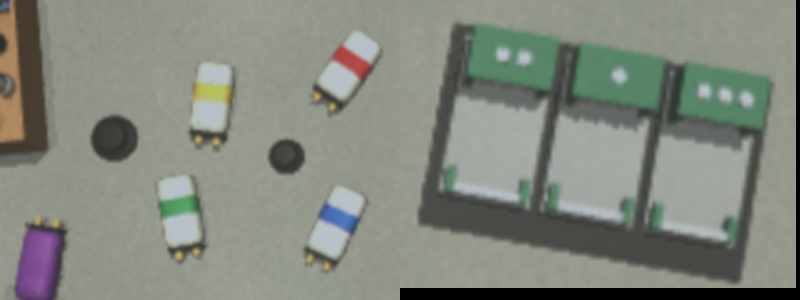

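Top view: red at (228,134), yellow (175,147) and blue (224,195). Green (163,192), purple (106,210) and turquoise (209,248) are the look-alikes to leave alone. The zoom shows the bands and dots clearly: the left bay (304,163) has 2 dots, the middle bay (330,168) has 1 and the right bay (360,173) has 3. The hoods face world +x, and the needed caps' terminals point to -x, so each cap needs about a half turn.

```bash
cat > look.py <<'E'
from h import *
import sys,pickle,os
np.set_printoptions(precision=3,suppress=True)
s=bot.get_state(); K,T=cam("wrist",s); img=bot.get_image("wrist"); save(sys.argv[1],img)
D=pickle.load(open("obs.pkl","rb")) if os.path.exists("obs.pkl") else []
for l in sys.argv[2:]:
    for d in bot.mark_of(l,"wrist"):
        p=np.array(d["point"]); w=T[:3,:3]@p+T[:3,3]; D.append((sys.argv[1],l,d["score"],w)); print(l,round(d["score"],2),w,((K@p)[:2]/p[2]).round(0))
pickle.dump(D,open("obs.pkl","wb")); pickle.dump((img,K,T),open(f"pics/{sys.argv[1]}.pkl","wb"))
print(s["time"],s["eef_pos"],s["orientation"],s["q"])
E
python3 -m crank '.72 -.97 0 -.6 1;.72 -.97 0 -.6 1;.72 -.97 0 0 1;.72 -.97 0 0 1;.72 -.97 0 0 1;.72 -.97 0 0 1;.72 -.97 0 0 1;.72 -.97 0 0 1;.72 -.97 0 0 1;.72 -.97 0 0 1'
python3 -m crank '.72 -.97 0 0 1;0 0 0 0 1;0 0 0 0 1'
python3 look.py w1 cap_red
python3 -m crank '.72 -.97 0 0 1;.72 -.97 0 0 1;.72 -.97 0 0 1;.72 -.97 0 0 1;.72 -.97 0 0 1;0 0 0 0 1;0 0 0 0 1'
python3 look.py w2 cap_red bay1 bay1_mouth bay1_stop
```

```text
time: 2.35
eef_pos: [0.47, 0.3336, 0.2485]
orientation: [0.273, 0.962, 0.0, 0.0]
contact_force: [0.3, 0.6, 0.2]
opening: 1.004
gripper_force: 0.0
time: 2.72
eef_pos: [0.4908, 0.3057, 0.2483]
orientation: [0.273, 0.962, 0.0, -0.0]
contact_force: [-0.3, -0.4, -0.8]
opening: 1.0
gripper_force: 0.0
cap_red 0.96 [ 0.659  0.141 -0.005] [218. 320.]
2.725 [0.491 0.306 0.248] [ 0.273  0.962  0.    -0.   ] [ 0.513 -0.095  1.654  0.     1.582 -0.505]
time: 3.7
eef_pos: [0.5986, 0.1608, 0.2482]
orientation: [0.272, 0.962, 0.0, -0.0]
contact_force: [0.3, 1.0, -0.6]
opening: 1.003
gripper_force: 0.0
cap_red 0.76 [ 0.657  0.14  -0.001] [264. 210.]
bay1 0.8 [ 0.552 -0.097  0.008] [ 65. 238.]
bay1 0.77 [ 0.536 -0.184  0.006] [  8. 260.]
bay1_mouth 0.72 [ 0.566 -0.19   0.019] [ 13. 284.]
bay1_stop 0.74 [ 0.587 -0.1    0.017] [ 77. 264.]
bay1_stop 0.51 [ 0.453  0.151 -0.003] [179.  59.]
3.7 [0.599 0.161 0.248] [ 0.272  0.962  0.    -0.   ] [ 0.221 -0.003  1.566  0.     1.579 -0.798]
```

View pics/w2.png

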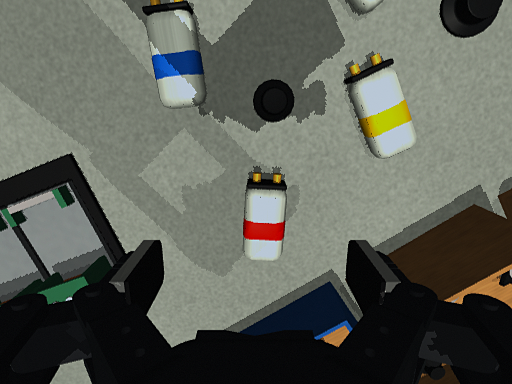

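```bash
cat > caps.py <<'E'
from h import *
import sys,pickle
np.set_printoptions(precision=3,suppress=True)
HUE={"red":[(0,8),(172,180)],"yellow":[(22,35)],"blue":[(105,125)],"green":[(55,75)]}
def blobs(img,col):
    h=cv2.cvtColor(img,cv2.COLOR_RGB2HSV); m=np.zeros(h.shape[:2],np.uint8)
    for a,b in HUE[col]: m|=((h[...,0]>=a)&(h[...,0]<=b)&(h[...,1]>130)&(h[...,2]>70)).astype(np.uint8)
    n,lab,st,ce=cv2.connectedComponentsWithStats(m)
    return [(ce[i],st[i,4],st[i,:4],lab==i) for i in range(1,n) if st[i,4]>60]
if __name__=="__main__":
  for n in sys.argv[1:]:
    img,K,T=pickle.load(open(f"pics/{n}.pkl","rb"))
    for c in HUE:
        for ce,a,bb,lab in blobs(img,c):
            d=T[:3,:3]@np.linalg.inv(K)@np.array([*ce,1.]); print(n,c,ce,a,bb,"at z=.03:",T[:3,3]+d*(.03-T[2,3])/d[2])
E
python3 caps.py w1 w2
```

```text
w1 yellow [319.002 258.585] 636 [297 243  42  30] at z=.03: [0.63  0.314 0.03 ]
w1 blue [130.629 216.61 ] 741 [108 204  45  24] at z=.03: [0.464 0.15  0.03 ]
w1 green [286.51  135.783] 785 [264 115  45  41] at z=.03: [0.479 0.355 0.03 ]
w2 red [263.32  230.561] 715 [243 219  42  22] at z=.03: [0.669 0.13  0.03 ]
w2 yellow [386.167 119.553] 998 [360 100  52  38] at z=.03: [0.628 0.311 0.03 ]
w2 blue [175.298  63.643] 1056 [152  50  48  30] at z=.03: [0.462 0.149 0.03 ]
w2 blue [334.253 329.124] 178 [314 320  39  20] at z=.03: [0.839 0.137 0.03 ]
w2 green [ 58.992 197.829] 123 [ 52 189  15  19] at z=.03: [ 0.509 -0.052  0.03 ]
w2 green [  8.641 217.53 ] 117 [  1 209  16  18] at z=.03: [ 0.496 -0.119  0.03 ]
w2 green [ 63.479 289.925] 599 [ 38 277  50  27] at z=.03: [ 0.605 -0.129  0.03 ]
```

w2 shows the red cap at (265,215), yellow (382,112), blue (175,62), the knob at (273,100), and the rack at the left edge. Next I'll fit the poses and check heights from two views.

```bash
cat > fit.py <<'E'
from h import *
from scipy.optimize import minimize
t=np.linspace(0,2*np.pi,24,endpoint=False)
cs=np.array([(np.sign(np.cos(a))*8+17*np.cos(a),17+17*np.sin(a)) for a in t])
M=[(x,y,z) for x in(-45,55) for y,z in cs]+[(-55,s*12+5*np.cos(a),17+5*np.sin(a)) for s in(-1,1) for a in t]
M=np.array(M)/1000.
def hullmask(p,K,T,z0=0,s=4):
    R2=R.from_euler("z",p[2]).as_matrix(); P=M@R2.T+[p[0],p[1],z0]; c=(P-T[:3,3])@T[:3,:3]; uv=(c@K.T); uv=uv[:,:2]/uv[:,2:]
    m=np.zeros((384,512),np.uint8); cv2.fillConvexPoly(m,cv2.convexHull(np.round(uv*16).astype(np.int32)),1,shift=4); return m
def fit(p0,views,z0=0):
    H=[]
    for K,T,m in views:
        h=np.zeros((384,512),np.uint8); ys,xs=np.nonzero(m); cv2.fillConvexPoly(h,cv2.convexHull(np.stack([xs,ys],1).astype(np.int32)),1); H.append(cv2.GaussianBlur(h*1.,(0,0),1.5))
    def cost(q):
        p=[p0[0]+q[0]*.01,p0[1]+q[1]*.01,p0[2]+q[2]*.1]
        return sum(((cv2.GaussianBlur(hullmask(p,K,T,z0)*1.,(0,0),1.5)-h)**2).sum()/h.sum() for (K,T,m),h in zip(views,H))/len(views)
    best=min((minimize(cost,[a,b,c],method="Nelder-Mead",options=dict(initial_simplex=np.array([a,b,c])+np.array([[0,0,0],[1,0,0],[0,1,0],[0,0,1]]),maxfev=150)) for a,b,c in((0,0,0),(.5,.5,-1))),key=lambda r:r.fun)
    q=best.x; return np.array([p0[0]+q[0]*.01,p0[1]+q[1]*.01,p0[2]+q[2]*.1]),best.fun
E
python3 - <<'E'
from fit import *; import pickle
np.set_printoptions(precision=4,suppress=True)
img,K,T=pickle.load(open("pics/w2.pkl","rb"))
i1,K1,T1=pickle.load(open("pics/w1.pkl","rb"))
for n,a,b in(("yellow",(319.0,258.6),(386.2,119.6)),("blue",(130.6,216.6),(175.3,63.6))): print(n,"band tri",tri([(K1,T1,a),(K,T,b)]))
# red band centre from top+wrist
from caps import blobs
top=cv2.imread("pics/top0.png")[:,:,::-1].copy(); side=cv2.imread("pics/side0.png")[:,:,::-1].copy()
Kt,Tt=cam("top"); Ks,Ts=cam("side")
b=[c for c,*_ in blobs(side,"red")]; print("side red blobs",b)
near=lambda L,p:min(L,key=lambda c:np.hypot(*(c-p)))
s=near(b,np.array([196,206])); print("red tri",tri([(Ks,Ts,s),(K,T,(263.3,230.6))]))
Z={}
for l,p0,uv in(("cap_red",(.658,.139,-.56),(265,215)),("cap_yellow",(.62,.31,-.1),(382,112)),("cap_blue",(.455,.155,-.45),(175,62))):
    v=[]
    for d in bot.cut_out(l,"wrist"):
        m=d["mask"]; ys,xs=np.nonzero(m)
        if np.hypot(xs.mean()-uv[0],ys.mean()-uv[1])<25: v.append((K,T,m)); print(l,d["score"],m.sum()); break
    if v: print(l,fit(p0,v))
E
```

```text
yellow band tri (array([0.6302, 0.3131, 0.027 ]), [np.float64(0.0012229255996103368), np.float64(0.0012229255996106245)])
blue band tri (array([0.4628, 0.1498, 0.0308]), [np.float64(0.0010808413038054122), np.float64(0.0010808413038054076)])
side red blobs [array([382.218,  87.805]), array([309.872, 123.768]), array([191.874, 202.448])]
red tri (array([0.673, 0.129, 0.025]), [np.float64(0.0015595595587825136), np.float64(0.001559559558782624)])
cap_red 0.56 3382
cap_red (array([ 0.658,  0.139, -0.587]), np.float64(0.02533448604568447))
cap_yellow 0.82 4736
cap_yellow (array([ 0.615,  0.316, -0.103]), np.float64(0.027145143130537314))
cap_blue 0.84 5214
cap_blue (array([ 0.451,  0.153, -0.423]), np.float64(0.016198334935109783))
```

```bash
python3 -m crank '.8 -.3 -.8 -.25 1;.7 -.3 -.8 0 1;.7 -.27 -.8 0 1;0 0 -.6 0 1;0 0 0 0 1;0 0 0 0 1' 40
cat > capfit.py <<'E'
# usage: capfit.py pic label x y yaw : look with the wrist camera, fit the cap pose, print grasp shift
from fit import *; import sys,pickle
np.set_printoptions(precision=4,suppress=True)
n,l=sys.argv[1:3]; p0=list(map(float,sys.argv[3:6]))
s=bot.get_state(); K,T=cam("wrist",s); img=bot.get_image("wrist"); save(n,img); pickle.dump((img,K,T),open(f"pics/{n}.pkl","wb"))
uv=proj("wrist",[p0[0],p0[1],.017],s); v=[]
for d in bot.cut_out(l,"wrist"):
    ys,xs=np.nonzero(d["mask"])
    if np.hypot(xs.mean()-uv[0],ys.mean()-uv[1])<50: v=[(K,T,d["mask"])]; print(d["score"],d["mask"].sum(),xs.min(),xs.max(),ys.min(),ys.max()); break
p,c=fit(p0,v); print(p,np.degrees(p[2]),c)
g=float(sys.argv[6]) if len(sys.argv)>6 else .008
t=p[:2]+g*np.array([np.cos(p[2]),np.sin(p[2])]); q=R.from_quat(s["orientation"]).as_matrix(); ya=np.degrees(np.arctan2(q[1,1],q[0,1]))
turn=(np.degrees(p[2])+90-ya+90)%180-90
print("tool",s["eef_pos"],"tool y",ya,"shift units",(t-s["eef_pos"][:2])/.03,(.023-s["eef_pos"][2])/.03,"turn",turn/8)
E
python3 capfit.py w3 cap_red .658 .139 -.587
```

```text
time: 4.85
eef_pos: [0.6648, 0.1343, 0.1596]
orientation: [0.289, 0.957, 0.0, 0.001]
contact_force: [0.4, -0.1, 1.4]
opening: 0.998
gripper_force: 0.0
0.56 6557 225 283 113 237
[ 0.6579  0.1388 -0.5949] -34.087418035803296 0.026729021801369587
tool [0.6648 0.1343 0.1596] tool y 56.37553616544576 shift units [-0.0088  0.0004] -4.552050153703556 turn -0.057869275156132716
```

```bash
python3 -m crank '0 0 -.95 0 1;0 0 -.95 0 1;0 0 -.95 0 1;0 0 -.95 0 1;0 0 -.75 0 1;0 0 0 0 1;0 0 0 0 0.3;0 0 0 0 0.3;0 0 0 0 0.3;0 0 0 0 0.3' 40
python3 -m crank '0 0 0 0 0.3;0 0 0 0 0.3'
```

```text
time: 6.2
eef_pos: [0.6657, 0.1341, 0.0233]
orientation: [0.289, 0.957, 0.0, 0.001]
contact_force: [-1.7, 0.8, 6.2]
opening: 0.58
gripper_force: 42.8
time: 6.45
eef_pos: [0.6657, 0.1341, 0.0234]
orientation: [0.289, 0.957, 0.0, 0.001]
contact_force: [-0.4, -0.1, 5.9]
opening: 0.576
gripper_force: 42.8
```

View pics/w3.png

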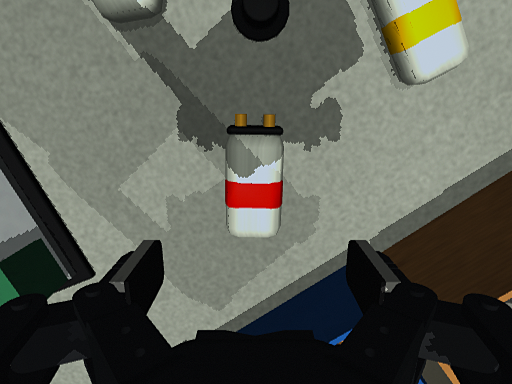

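```bash
python3 -m crank '0 0 1 0 0.3;0 0 1 0 0.3;0 0 1 -1 .3;0 0 1 -1 .3;-.3 -.6 1 -1 .3;-.3 -.6 1 -1 .3;-.3 -.6 0 -1 .3;-.3 -.6 0 -1 .3;-.3 -.6 0 -1 .3;-.3 -.6 0 -1 .3' 40
python3 -m crank '-.3 -.6 0 -1 .3;-.3 -.6 0 -1 .3;-.3 -.6 0 -1 .3;-.3 -.6 0 -1 .3;-.3 -.6 0 -1 .3;-.3 -.6 0 -1 .3;0 0 0 0 .3;0 0 0 0 .3'
python3 look.py w4 bay1 bay1_mouth bay1_stop rack
python3 -m crank '-.35 -.7 0 -1 .3;-.35 -.7 0 -1 .3;-.35 -.7 0 -1 .3;-.35 -.7 0 -1 .3;-.35 -.7 0 -1 .3;-.35 -.7 0 -.5 .3;0 0 0 0 .3;0 0 0 0 .3'
python3 look.py w5 bay1 bay1_mouth bay1_stop rack
```

```text
time: 7.7
eef_pos: [0.6105, 0.0254, 0.2021]
orientation: [0.754, 0.657, 0.0, 0.0]
contact_force: [-0.8, 0.1, -3.3]
opening: 0.581
gripper_force: 42.7
time: 8.7
eef_pos: [0.5571, -0.0818, 0.202]
orientation: [0.955, 0.296, 0.0, -0.0]
contact_force: [-0.6, 0.8, -3.1]
opening: 0.579
gripper_force: 42.8
bay1 0.64 [ 0.519 -0.28   0.007] [374. 290.]
bay1 0.57 [ 0.539 -0.183  0.007] [320. 235.]
bay1_mouth 0.96 [ 0.57  -0.192  0.019] [347. 221.]
bay1_stop 0.18 [ 0.564 -0.074  0.176] [250. 221.]
8.7 [ 0.557 -0.082  0.202] [ 0.955  0.296  0.    -0.   ] [-0.191 -0.113  1.745  0.     1.508  0.778]
time: 9.95
eef_pos: [0.4942, -0.2077, 0.2018]
orientation: [0.997, -0.083, 0.0, -0.0]
contact_force: [0.4, -0.8, -2.9]
opening: 0.58
gripper_force: 42.9
bay1 0.96 [ 0.518 -0.279  0.007] [319. 138.]
bay1 0.93 [ 0.553 -0.092  0.011] [134. 135.]
bay1 0.84 [ 0.54  -0.185  0.007] [226. 132.]
bay1_mouth 0.66 [ 0.567 -0.19   0.017] [224. 104.]
bay1_mouth 0.48 [ 0.502 -0.083  0.03 ] [131. 189.]
9.95 [ 0.494 -0.208  0.202] [ 0.997 -0.083  0.    -0.   ] [-0.446 -0.173  1.8    0.     1.515  1.292]
```

View pics/w5.png

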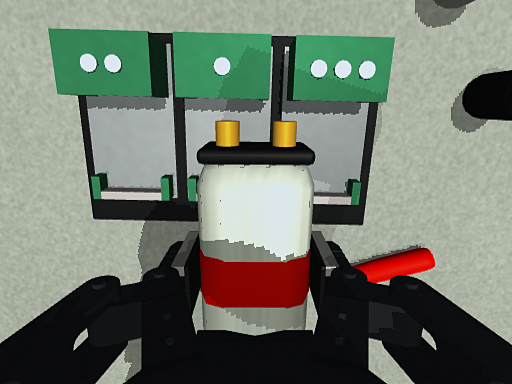

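```bash
cat > rack.py <<'E'
from h import *; from scipy.optimize import least_squares
# (model point in bay1 frame; bay2 at y=-95? sign solved: bay y ~ -100deg => world -y, so bay3 y=+95, bay2 y=-95)
A=[]
def add(m,pts): A.extend((m,p) for p in pts)
add((0,0),[(.542,-.187),(.535,-.191),(.536,-.184),(.539,-.183),(.540,-.185)])
add((0,.095),[(.518,-.284),(.518,-.281),(.519,-.280),(.518,-.279)])
add((0,-.095),[(.556,-.094),(.556,-.093),(.552,-.097),(.553,-.092)])
add((-.036,0),[(.574,-.194),(.572,-.193),(.566,-.190),(.570,-.192),(.567,-.190)])
add((.055,0),[(.485,-.179),(.479,-.177)])
m=np.array([a for a,_ in A]);w=np.array([b for _,b in A])
def f(p): c,s=np.cos(p[2]),np.sin(p[2]); return (m@np.array([[c,s],[-s,c]])+p[:2]-w).ravel()
r=least_squares(f,[.54,-.187,np.radians(170)],loss="soft_l1",f_scale=.003)
print(r.x,np.degrees(r.x[2]),"rms mm",1000*np.sqrt((f(r.x)**2).mean()))
E
python3 rack.py
```

```text
[ 0.53629824 -0.18651069  2.95599741] 169.3661759301156 rms mm 2.538527858311656
```

w5 shows red held level with its terminals towards the hoods. The dots are at (88,62)/(112,63) for bay 2, (222,66) for bay 1 and (319,69)–(367,70) for bay 3. I'll refine the rack pose from the dots and stop cheeks.

Run:
```python
from h import *; import pickle
np.set_printoptions(precision=4,suppress=True)
def dots(img):
    h=cv2.cvtColor(img,cv2.COLOR_RGB2HSV); g=((h[...,0]>55)&(h[...,0]<85)&(h[...,1]>100)).astype(np.uint8)
    gc=cv2.morphologyEx(g,cv2.MORPH_CLOSE,np.ones((41,41)))
    w=((h[...,1]<60)&(h[...,2]>190)).astype(np.uint8); n,l,s,c=cv2.connectedComponentsWithStats(w)
    out=[]
    for i in range(1,n):
        if 30<s[i,4]<500 and abs(s[i,2]-s[i,3])<7:
            ring=cv2.dilate((l==i).astype(np.uint8),np.ones((9,9)))-(cv2.dilate((l==i).astype(np.uint8),np.ones((5,5))))
            if g[ring>0].mean()>.8: out.append(c[i])
    return np.array(out)
V={}
for n in("w4","w5"):
    img,K,T=pickle.load(open(f"pics/{n}.pkl","rb")); d=dots(img); V[n]=(K,T,d)
    P=[]
    for u in d:
        r=T[:3,:3]@np.linalg.inv(K)@np.array([*u,1.]); P.append(T[:3,3]+r*(.067-T[2,3])/r[2])
    print(n); print(np.c_[d,np.array(P)])
# triangulate matches
K4,T4,d4=V["w4"];K5,T5,d5=V["w5"]
for a in d4:
    b=min(d5,key=lambda b:max(tri([(K4,T4,a),(K5,T5,b)])[1])+abs(tri([(K4,T4,a),(K5,T5,b)])[0][2]-.067)); print(a,b,*tri([(K4,T4,a),(K5,T5,b)]))
# cheeks (lower green blobs in w5)
img,K,T=pickle.load(open("pics/w5.pkl","rb")); h=cv2.cvtColor(img,cv2.COLOR_RGB2HSV); g=((h[...,0]>55)&(h[...,0]<85)&(h[...,1]>90)).astype(np.uint8)
n,l,s,c=cv2.connectedComponentsWithStats(g)
for i in range(1,n):
    if s[i,4]>80: print("green",s[i])
```

```text
w4
[[322.6778 156.8389   0.611   -0.1145   0.067 ]
 [385.3974 223.9735   0.5947  -0.199    0.067 ]
 [435.063  277.3858   0.58    -0.2741   0.067 ]]
w5
[[ 87.6883  62.2641   0.6151  -0.0945   0.067 ]
 [112.1623  62.9737   0.6114  -0.1134   0.067 ]
 [221.6079  65.6696   0.5951  -0.1978   0.067 ]
 [318.5804  68.0536   0.5806  -0.273    0.067 ]
 [342.6009  68.6754   0.5769  -0.2917   0.067 ]
 [366.8435  69.2913   0.5733  -0.3105   0.067 ]]
[322.6778 156.8389] [112.1623  62.9737] [ 0.611  -0.114   0.0687] [np.float64(3.670745343985272e-05), np.float64(3.6707453439958e-05)]
[385.3974 223.9735] [221.6079  65.6696] [ 0.5948 -0.198   0.0688] [np.float64(3.298249762232404e-05), np.float64(3.2982497622543605e-05)]
[435.063  277.3858] [318.5804  68.0536] [ 0.5803 -0.2726  0.0687] [np.float64(0.00011425008405311789), np.float64(0.00011425008405305966)]
green [  48   28  120   69 6833]
green [ 172   32  100   68 6078]
green [ 287   35  108   68 5883]
green [ 91 173  17  27 315]
green [161 175  13  26 290]
green [188 176  11  26 219]
green [347 179  14  26 280]
```

```bash
python3 -m crank '.22 .93 -.6 -.18 .3;0 0 -.9 0 .3;0 0 -.9 0 .3;0 0 -.9 0 .3;0 0 -.9 0 .3;0 0 0 0 .3;0 0 0 0 .3' 40
python3 -m crank '0 0 -.2 0 .3;0 0 -.2 0 .3;0 0 -.1 0 .3;0 0 0 0 .3'
python3 -m crank '0 0 -.1 0 .3;0 0 -.1 0 .3;0 0 0 0 .3'
python3 - <<'E'
from h import *
save("w6",bot.get_image("wrist")); save("side6",bot.get_image("side"))
E
```

```text
time: 11.08
eef_pos: [0.5011, -0.1802, 0.077]
orientation: [0.995, -0.096, 0.001, 0.0]
contact_force: [0.4, 0.1, -3.2]
opening: 0.582
gripper_force: 42.8
time: 11.58
eef_pos: [0.5005, -0.1801, 0.0605]
orientation: [0.995, -0.097, -0.0, -0.0]
contact_force: [0.1, -0.2, -2.1]
opening: 0.577
gripper_force: 42.9
time: 11.95
eef_pos: [0.5009, -0.1802, 0.0552]
orientation: [0.995, -0.097, 0.0, 0.0]
contact_force: [0.7, 1.4, 1.5]
opening: 0.576
gripper_force: 43.4
```

View pics/w6.png

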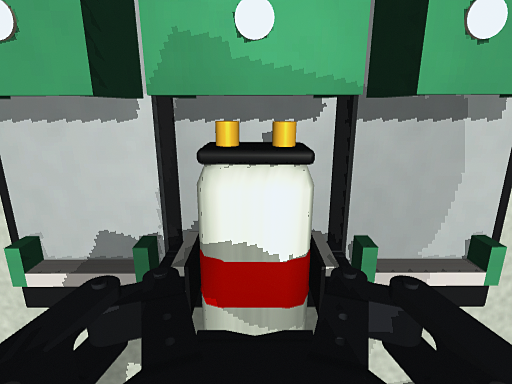

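The cap is centred between the rails (x 165–350, cap 200–313), with the studs at y≈122, clear of the hood at y≈95. It's just touching the stop. Next I press down to tilt it.

```bash
cat > stud.py <<'E'
# where the black terminal cap of the held capacitor shows in the wrist picture (row of its lower edge / studs)
from h import *
import sys
i=bot.get_image("wrist"); save(sys.argv[1],i); h=cv2.cvtColor(i,cv2.COLOR_RGB2HSV)
m=((h[...,0]>15)&(h[...,0]<28)&(h[...,1]>150)&(h[...,2]>120)).astype(np.uint8)
n,l,s,c=cv2.connectedComponentsWithStats(m); print("studs",[list(map(int,s[k])) for k in range(1,n) if s[k,4]>100])
col=h[:,250:262,2].mean(1); d=np.nonzero(col[60:220]<60)[0]+60; print("dark rows",d.min() if len(d) else None,d.max() if len(d) else None)
E
python3 -m crank '0 0 -.1 0 .3;0 0 -.05 0 .3;0 0 0 0 .3' 
python3 stud.py w7
python3 - <<'E'
from h import *
i=cv2.imread("pics/w6.png"); h=cv2.cvtColor(i,cv2.COLOR_BGR2HSV); col=h[:,250:262,2].mean(1); d=np.nonzero(col[60:220]<60)[0]+60; print(d.min(),d.max())
E
```

```text
time: 12.42
eef_pos: [0.5026, -0.1805, 0.0529]
orientation: [0.995, -0.097, 0.003, 0.0]
contact_force: [5.0, 3.7, 19.1]
opening: 0.577
gripper_force: 46.7
studs [[216, 123, 11, 24, 218], [230, 123, 9, 24, 215], [272, 123, 11, 24, 246], [285, 123, 10, 24, 196]]
dark rows 145 162
95 163
```

```bash
python3 -m crank '0 0 0 0 .3;0 0 0 0 .3' 20
python3 stud.py w8
python3 -m crank '0 0 -.05 0 .3;0 0 -.05 0 .3;0 0 0 0 .3' 20
python3 stud.py w9
```

```text
time: 12.72
eef_pos: [0.5026, -0.1805, 0.0529]
orientation: [0.995, -0.097, 0.003, 0.0]
contact_force: [4.4, 2.4, 19.0]
opening: 0.577
gripper_force: 46.7
studs [[216, 123, 11, 24, 218], [229, 123, 10, 24, 215], [272, 123, 11, 24, 245], [285, 123, 10, 24, 196]]
dark rows 145 162
time: 13.15
eef_pos: [0.5037, -0.1808, 0.051]
orientation: [0.995, -0.097, 0.004, 0.001]
contact_force: [10.2, 3.9, 24.9]
opening: 0.578
gripper_force: 48.5
studs [[217, 123, 10, 24, 205], [230, 123, 9, 24, 209], [272, 124, 10, 23, 230], [285, 124, 9, 23, 188]]
dark rows 147 161
```

```bash
python3 -m crank '0 0 .15 0 .3;0 0 .1 0 .3;0 0 0 0 .3' 20
python3 -m crank '0 0 0 0 .75;0 0 0 0 .75;0 0 0 0 .75;0 0 0 0 .75;0 0 0 0 .75' 
python3 stud.py w10
```

```text
time: 13.58
eef_pos: [0.5003, -0.1801, 0.0545]
orientation: [0.995, -0.097, -0.0, -0.0]
contact_force: [-0.4, 0.3, -3.1]
opening: 0.579
gripper_force: 45.1
time: 14.2
eef_pos: [0.5006, -0.1802, 0.0548]
orientation: [0.995, -0.097, -0.0, -0.0]
contact_force: [-0.2, 0.2, 0.5]
opening: 0.75
gripper_force: 0.0
studs [[220, 119, 20, 19, 303], [271, 119, 10, 19, 169], [282, 119, 9, 19, 133]]
dark rows 139 151
```

View pics/w10.png

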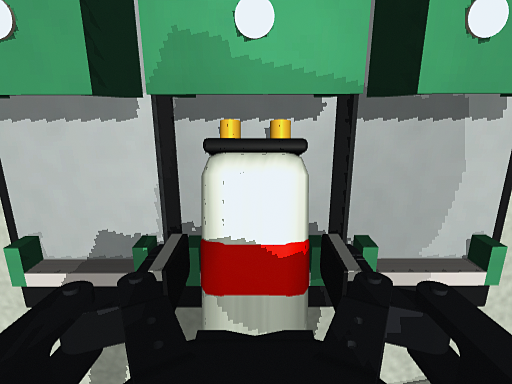

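w10 shows the cap dropped terminals-down: studs at (230,128)/(280,128), smaller and lower, with the plain end up on the stop.

```bash
cat > xl.py <<'E'
# fit xc (seated-frame cap centre along bay x) of a cap leaning on the stop, from stud rows in the wrist picture
from h import *
import sys
BAY={1:(.5361,-.1866),2:(.5544,-.0926),3:(.5180,-.2803)}; YAW=np.radians(169.03)
def w(b,x,y,z): c,s=np.cos(YAW),np.sin(YAW); return np.array([BAY[b][0]+c*x-s*y,BAY[b][1]+s*x+c*y,z+.008])
if __name__=="__main__":
    b=int(sys.argv[1]); s=bot.get_state()
    for xl in np.arange(-.052,-.005,.003):
        t=np.arctan2(.016,.055-xl); P=lambda x,z:(xl+x*np.cos(t)-z*np.sin(t), .008+x*np.sin(t)+z*np.cos(t))
        r=[]
        for x,z in((-.010,.022),(0,.022),(0,.034)):
            X,Z=P(x,z); r.append(proj("wrist",w(b,X,.012,Z),s).round(0))
        print("xl %.3f tilt %.1f"%(xl,np.degrees(t)),"tip,base,rimtop",*r)
E
python3 xl.py 1
```

```text
xl -0.052 tilt 8.5 tip,base,rimtop [283.  24.] [282.  48.] [285.  38.]
xl -0.049 tilt 8.7 tip,base,rimtop [283.  31.] [282.  56.] [285.  46.]
xl -0.046 tilt 9.0 tip,base,rimtop [282.  39.] [282.  63.] [285.  54.]
xl -0.043 tilt 9.3 tip,base,rimtop [282.  46.] [282.  70.] [285.  62.]
xl -0.040 tilt 9.6 tip,base,rimtop [282.  53.] [282.  77.] [285.  70.]
xl -0.037 tilt 9.9 tip,base,rimtop [282.  61.] [282.  84.] [284.  77.]
xl -0.034 tilt 10.2 tip,base,rimtop [282.  68.] [282.  91.] [284.  85.]
xl -0.031 tilt 10.5 tip,base,rimtop [282.  75.] [281.  98.] [284.  92.]
xl -0.028 tilt 10.9 tip,base,rimtop [281.  82.] [281. 105.] [284.  99.]
xl -0.025 tilt 11.3 tip,base,rimtop [281.  89.] [281. 111.] [284. 106.]
xl -0.022 tilt 11.7 tip,base,rimtop [281.  95.] [281. 118.] [284. 113.]
xl -0.019 tilt 12.2 tip,base,rimtop [281. 102.] [281. 124.] [283. 120.]
xl -0.016 tilt 12.7 tip,base,rimtop [281. 108.] [281. 130.] [283. 126.]
xl -0.013 tilt 13.2 tip,base,rimtop [281. 115.] [281. 137.] [283. 133.]
xl -0.010 tilt 13.8 tip,base,rimtop [281. 121.] [281. 143.] [283. 139.]
xl -0.007 tilt 14.5 tip,base,rimtop [280. 127.] [280. 149.] [283. 145.]
```

Run:
```python
from h import *
import json
s=bot.get_state()
q=R.from_quat(s["orientation"]).as_matrix(); o=np.array(s["eef_pos"])
# level held cap: cap x = -tool x ; underside at TCP-.0234 (tool z=+.0234)
for g in (.003,.006,.009,.012):
    for tl in(0,4):
        t=np.radians(tl);r=[]
        for x,z in((-.055,.022),(-.045,.034)):
            dx=x-g; dz=z-.0234+.006   # about grip axis .0064 below TCP
            X=dx*np.cos(t)-dz*np.sin(t); Z=dx*np.sin(t)+dz*np.cos(t)-.006
            r.append(proj("wrist",o+q@np.array([-X,.012,-Z]),s).round(0))
        print(g,tl,*r)
```

```text
0.003 0 [285. 131.] [288. 160.]
0.003 4 [284. 130.] [287. 156.]
0.006 0 [286. 123.] [288. 153.]
0.006 4 [285. 122.] [287. 149.]
0.009 0 [286. 116.] [288. 145.]
0.009 4 [285. 115.] [287. 141.]
0.012 0 [286. 108.] [288. 136.]
0.012 4 [285. 108.] [287. 133.]
```

```bash
python3 -m crank '.36 -.07 -.13 0 .75;0 0 0 0 .75;0 0 0 0 .3;0 0 0 0 .3;0 0 0 0 .3;0 0 0 0 .3' 25
python3 stud.py w11
python3 -m crank '0 0 .05 0 .3;.34 -.066 0 0 .3;.34 -.066 0 0 .3;0 0 0 0 .3;0 0 0 0 .3'
python3 stud.py w12
```

```text
time: 15.0
eef_pos: [0.5113, -0.1822, 0.0509]
orientation: [0.995, -0.097, -0.0, -0.0]
contact_force: [1.2, -0.1, -1.0]
opening: 0.582
gripper_force: 26.2
studs [[220, 144, 9, 21, 162], [232, 145, 8, 20, 160], [271, 145, 9, 20, 179], [283, 145, 8, 20, 157]]
dark rows 165 177
time: 15.68
eef_pos: [0.5317, -0.1862, 0.0521]
orientation: [0.995, -0.097, -0.0, -0.0]
contact_force: [-0.9, 1.2, -3.6]
opening: 0.576
gripper_force: 26.4
studs []
dark rows None None
```

```bash
python3 -m crank '.13 -.025 0 0 .3;.13 -.025 0 0 .3;0 0 0 0 .3;0 0 0 0 .3'
python3 -m crank '.13 -.025 0 0 .3;.13 -.025 0 0 .3;0 0 0 0 .3;0 0 0 0 .3'
```

```text
time: 16.23
eef_pos: [0.5394, -0.1877, 0.0523]
orientation: [0.995, -0.097, -0.0, -0.0]
contact_force: [-3.8, 1.5, -2.4]
opening: 0.582
gripper_force: 26.5
time: 16.73
eef_pos: [0.5469, -0.1891, 0.0523]
orientation: [0.995, -0.097, -0.001, -0.0]
contact_force: [-8.5, 2.5, -1.5]
opening: 0.582
gripper_force: 26.6
```

```bash
python3 -m crank '0 0 -.1 0 .3;0 0 -.1 0 .3;0 0 0 0 .3'
python3 -m crank '0 0 -.06 0 .3;0 0 -.05 0 .3;0 0 0 0 .3'
```

```text
time: 17.1
eef_pos: [0.5473, -0.1893, 0.0478]
orientation: [0.995, -0.097, 0.0, 0.0]
contact_force: [-14.0, 2.8, 13.5]
opening: 0.582
gripper_force: 29.1
time: 17.48
eef_pos: [0.5474, -0.1894, 0.0447]
orientation: [0.995, -0.097, 0.0, 0.0]
contact_force: [-14.8, 4.0, 16.4]
opening: 0.582
gripper_force: 30.2
```

```bash
python3 -m crank '0 0 -.06 0 .3;0 0 -.05 0 .3;0 0 0 0 .3'
python3 - <<'E'
from h import *
save("side13",bot.get_image("side")); save("w13",bot.get_image("wrist"))
i=cv2.imread("pics/side13.png")[85:185,200:320]; w=cv2.imread("pics/w13.png")
i=cv2.resize(i,(400,333),interpolation=cv2.INTER_CUBIC); w=cv2.resize(w,(400,300)); o=np.zeros((333,800,3),np.uint8); o[:,:400]=i;o[:300,400:]=w; cv2.imwrite("pics/c13.png",o)
E
```

```text
time: 17.85
eef_pos: [0.5473, -0.1893, 0.0412]
orientation: [0.995, -0.097, 0.0, 0.0]
contact_force: [-15.8, 3.9, 14.6]
opening: 0.577
gripper_force: 31.1
```

View pics/c13.png

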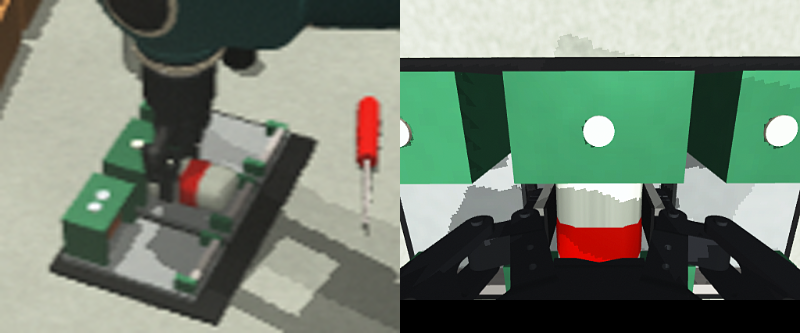

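The picture shows red under the hood with its plain end inside the stop. I'll lower a little further until it bottoms out.

```bash
python3 -m crank '0 0 -.05 0 .3;0 0 0 0 .3'
python3 -m crank '0 0 -.04 0 .3;0 0 0 0 .3'
```

```text
time: 18.2
eef_pos: [0.5473, -0.1893, 0.0398]
orientation: [0.995, -0.097, -0.0, 0.0]
contact_force: [-16.3, 4.3, 16.4]
opening: 0.58
gripper_force: 31.7
time: 18.45
eef_pos: [0.5473, -0.1893, 0.0386]
orientation: [0.995, -0.097, -0.0, 0.0]
contact_force: [-16.1, 3.8, 16.0]
opening: 0.579
gripper_force: 32.0
```

```bash
python3 -m crank '0 0 0 0 .75;0 0 0 0 .75;0 0 0 0 .75;0 0 0 0 .75'
python3 -m crank '0 0 .8 0 .75;0 0 1 0 .75;0 0 1 0 .75;0 0 1 0 .75;0 0 0 0 .75;0 0 0 0 .75'
python3 - <<'E'
from h import *
import pickle
s=bot.get_state();K,T=cam("wrist",s);w=bot.get_image("wrist");save("w14",w);pickle.dump((w,K,T),open("pics/w14.pkl","wb"))
print(bot.get_state()["eef_pos"])
E
```

```text
time: 18.95
eef_pos: [0.5474, -0.1892, 0.0371]
orientation: [0.995, -0.097, 0.0, 0.0]
contact_force: [-0.6, -0.1, -0.3]
opening: 0.744
gripper_force: 0.0
time: 19.7
eef_pos: [0.5472, -0.1891, 0.1504]
orientation: [0.995, -0.097, -0.0, -0.0]
contact_force: [-0.1, 0.2, 0.4]
opening: 0.749
gripper_force: 0.0
[ 0.5470244  -0.1890719   0.14997467]
```

View pics/w14.png

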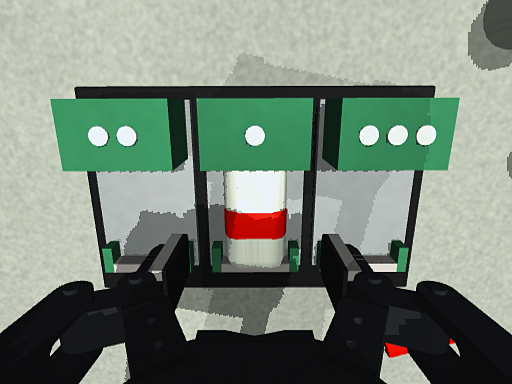

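w14 shows red in bay 1 (one dot), its plain end at row ≈263 just inside the stop, centred between the cheeks at (255,215). That was my 10th and last view, so from here I check numerically.

```bash
cat > seat.py <<'E'
# compare the can's width in the wrist picture near hood and near plain end with a flat seated cap
from xl import *; import pickle
def check(n,b,K=None):
    img,K,T=pickle.load(open(f"pics/{n}.pkl","rb"))
    pr=lambda P:(lambda c:(K@c)[:2]/c[2])(T[:3,:3].T@(P-T[:3,3]))
    h=cv2.cvtColor(img,cv2.COLOR_RGB2HSV)
    for x in(-.02,0.0,.02,.04):
        for dz,lab in((0,"flat"),((x+.045)*.163,"leaning9deg")):
            a,c=pr(w(b,x,-.025,.025+dz)),pr(w(b,x,.025,.025+dz)); print(lab,x,"cols",a.round(1),c.round(1),"width",np.hypot(*(c-a)).round(1))
        a,c=pr(w(b,x,-.036,.025)),pr(w(b,x,.036,.025)); N=300; L=np.array([a+(c-a)*t for t in np.linspace(0,1,N)],np.float32)
        px=cv2.remap(cv2.cvtColor(img,cv2.COLOR_RGB2GRAY),L[None,:,0],L[None,:,1],cv2.INTER_LINEAR)[0].astype(float); g=np.abs(np.gradient(cv2.GaussianBlur(px[None],(0,0),3)[0])); k=sorted(np.argsort(g)[::-1][:60]); 
        pk=[i for i in range(3,N-3) if g[i]==g[i-3:i+4].max() and g[i]>.8]; print("   edges (bay y mm, strength)",[(round(-36+72*i/(N-1),1),round(g[i],1)) for i in pk])
    e=[pr(w(b,.055,0,z)).round(1) for z in(.025,.042)]; print("plain end rows (mid, top) if seated",e)
    col=img[:,int(e[0][0])-2:int(e[0][0])+3].mean((1,2)); print("rows",[(r,int(col[r])) for r in range(int(e[1][1])-14,int(e[0][1])+22,3)])
if __name__=="__main__": check(sys.argv[1],int(sys.argv[2]))
E
python3 seat.py w14 1
```

```text
flat -0.02 cols [224.  180.9] [285.6 180.7] width 61.6
leaning9deg -0.02 cols [223.5 182.1] [286.  181.9] width 62.5
   edges (bay y mm, strength) [(-25.6, np.float64(6.9)), (-23.7, np.float64(8.0)), (-20.6, np.float64(3.0)), (-17.0, np.float64(1.2)), (19.9, np.float64(0.9)), (24.0, np.float64(9.9)), (26.1, np.float64(4.3))]
flat 0.0 cols [224.7 204.3] [285.  204.1] width 60.2
leaning9deg 0.0 cols [223.9 207.1] [285.8 207. ] width 62.0
   edges (bay y mm, strength) [(-33.6, np.float64(6.7)), (-30.5, np.float64(9.5)), (-28.5, np.float64(1.7)), (-25.9, np.float64(2.5)), (-23.7, np.float64(7.9)), (-20.3, np.float64(2.2)), (19.4, np.float64(1.3)), (23.7, np.float64(9.0)), (25.9, np.float64(6.4))]
flat 0.02 cols [225.4 226.7] [284.4 226.6] width 59.0
leaning9deg 0.02 cols [224.2 231.7] [285.6 231.6] width 61.4
   edges (bay y mm, strength) [(-25.9, np.float64(7.0)), (-23.7, np.float64(1.3)), (-19.1, np.float64(1.6)), (23.7, np.float64(1.4)), (26.1, np.float64(9.6))]
flat 0.04 cols [226.1 248.3] [283.8 248.1] width 57.8
leaning9deg 0.04 cols [224.6 255.8] [285.4 255.7] width 60.8
   edges (bay y mm, strength) [(-30.2, np.float64(2.7)), (-28.1, np.float64(8.9)), (-23.5, np.float64(4.4)), (-21.3, np.float64(3.8)), (-16.5, np.float64(1.5)), (3.5, np.float64(1.0)), (19.4, np.float64(1.7)), (23.7, np.float64(5.3)), (28.1, np.float64(10.6)), (30.0, np.float64(5.0))]
plain end rows (mid, top) if seated [array([255. , 263.8]), array([255., 274.])]
rows [(260, 183), (263, 174), (266, 124), (269, 106), (272, 25), (275, 13), (278, 13), (281, 13), (284, 13)]
```

```bash
python3 -m crank '-.7 .13 0 0 0;-.66 .13 -.5 0 0;0 0 -.5 0 0;0 0 -.5 0 0;0 0 -.5 0 0;0 0 -.4 0 0;0 0 0 0 0' 20
python3 -m crank '0 0 -.1 0 0;0 0 0 0 0'
python3 -m crank '0 0 -.1 0 0;0 0 0 0 0'
```

```text
time: 20.62
eef_pos: [0.5063, -0.1813, 0.0779]
orientation: [0.995, -0.097, -0.001, -0.0]
contact_force: [0.5, -0.3, -0.1]
opening: -0.001
gripper_force: 0.0
time: 20.88
eef_pos: [0.5067, -0.1815, 0.0764]
orientation: [0.995, -0.097, 0.0, 0.0]
contact_force: [-0.1, -0.3, -0.5]
opening: 0.002
gripper_force: 0.0
time: 21.12
eef_pos: [0.5065, -0.1814, 0.073]
orientation: [0.995, -0.097, -0.0, -0.0]
contact_force: [0.7, 0.1, 0.4]
opening: 0.001
gripper_force: 0.0
```

```bash
python3 -m crank '0 0 -.1 0 0;0 0 0 0 0'
python3 -m crank '0 0 -.1 0 0;0 0 0 0 0'
```

```text
time: 21.38
eef_pos: [0.5065, -0.1814, 0.0698]
orientation: [0.995, -0.097, -0.0, -0.0]
contact_force: [-0.2, 1.0, 0.4]
opening: 0.001
gripper_force: 0.0
time: 21.62
eef_pos: [0.5066, -0.1814, 0.067]
orientation: [0.995, -0.097, 0.0, 0.0]
contact_force: [-0.1, -0.4, -0.6]
opening: -0.003
gripper_force: 0.0
```

```bash
python3 -m crank '0 0 -.06 0 0;0 0 0 0 0'
python3 -m crank '0 0 -.06 0 0;0 0 0 0 0'
```

```text
time: 21.88
eef_pos: [0.5067, -0.1815, 0.067]
orientation: [0.995, -0.097, 0.0, 0.0]
contact_force: [-11.0, 4.5, 21.6]
opening: -0.002
gripper_force: 10.9
time: 22.12
eef_pos: [0.5068, -0.1815, 0.0669]
orientation: [0.995, -0.097, 0.0, 0.0]
contact_force: [-22.2, 8.8, 42.6]
opening: 0.001
gripper_force: 21.4
```

The probe touches down at TCP z 0.067, so the can's top is at 0.050: red is flat on the floor. Now for yellow.

```bash
python3 -m crank '0 0 1 0 .3;0 0 1 0 .5;0 .5 1 0 1;.1 1 0 .3 1;.25 1 0 .34 1;.25 1 0 0 1;.25 1 0 0 1;.25 1 0 0 1;.25 1 0 0 1;.25 1 0 0 1' 40
python3 -m crank '.25 1 0 0 1;.25 1 0 0 1;.25 1 0 0 1;.25 1 0 0 1;.25 1 0 0 1;.25 1 0 0 1;.25 1 0 0 1;.25 1 0 0 1;.52 .05 0 0 1;0 0 0 0 1'
python3 capfit.py w15 cap_yellow .615 .316 -.103
```

```text
time: 23.38
eef_pos: [0.5547, 0.0446, 0.1534]
orientation: [0.999, -0.052, -0.0, 0.0]
contact_force: [0.1, -1.2, -0.3]
opening: 1.0
gripper_force: 0.0
time: 24.62
eef_pos: [0.6308, 0.2846, 0.1529]
orientation: [0.999, -0.052, -0.0, 0.0]
contact_force: [0.0, 0.6, 0.3]
opening: 0.997
gripper_force: 0.0
0.73 6543 192 251 143 263
[ 0.6145  0.3161 -0.1084] -6.209582242026883 0.01216034197753736
tool [0.6308 0.2846 0.1529] tool y -95.98193453838336 shift units [-0.2799  1.0211] -4.331325555415295 turn -0.02845596295544084
```

```bash
python3 -m crank '-.55 1 -.4 0 1;0 .05 -.95 0 1;0 0 -1 0 1;0 0 -1 0 1;0 0 -.98 0 1;0 0 0 0 1;0 0 0 0 .3;0 0 0 0 .3;0 0 0 0 .3;0 0 0 0 .3' 30
python3 -m crank '0 0 0 0 .3;0 0 1 0 .3;0 0 1 0 .3;0 0 1 0 .3;0 -.4 1 .6 .3;0 -.9 1 1 .3;0 -1 0 1 .3;-.1 -1 0 1 .3;-.2 -1 0 1 .3;-.2 -1 0 1 .3'
```

```text
time: 25.98
eef_pos: [0.6144, 0.3167, 0.0255]
orientation: [0.999, -0.052, 0.001, -0.0]
contact_force: [-2.3, -3.0, 7.1]
opening: 0.574
gripper_force: 32.2
time: 27.22
eef_pos: [0.5983, 0.1566, 0.174]
orientation: [0.942, 0.335, 0.0, 0.0]
contact_force: [-0.3, 0.3, -3.6]
opening: 0.582
gripper_force: 33.3
```

```bash
python3 -m crank '-.15 -.51 0 1 .3;-.15 -.51 0 1 .3;-.15 -.51 0 1 .3;-.15 -.51 0 1 .3;-.15 -.51 0 1 .3;-.15 -.51 0 1 .3;-.15 -.51 0 1 .3;-.15 -.51 0 1 .3;-.15 -.51 0 1 .3;-.15 -.51 0 1 .3' 
python3 -m crank '-.15 -.51 0 1 .3;-.15 -.51 0 1 .3;-.15 -.51 0 1 .3;-.15 -.5 0 1 .3;-.15 -.5 0 1 .3;-.13 -.5 0 1 .3;0 0 -.7 .24 .3;0 0 -.8 0 .3;0 0 -.8 0 .3;0 0 0 0 .3' 
python3 -c "
from xl import *
s=bot.get_state();e=np.array(s['eef_pos']);q=R.from_quat(s['orientation']).as_matrix()
d=e[:2]-BAY[2];c,n=np.cos(YAW),np.sin(YAW);print('bay xy',d@[c,n],d@[-n,c],'z',e[2],'tool y',np.degrees(np.arctan2(q[1,1],q[0,1])),s['q'])"
python3 stud.py w16
```

```text
time: 28.48
eef_pos: [0.5534, 0.0041, 0.174]
orientation: [0.507, 0.862, 0.0, 0.0]
contact_force: [-0.4, -0.4, -4.3]
opening: 0.581
gripper_force: 33.3
time: 29.72
eef_pos: [0.5261, -0.0856, 0.102]
orientation: [0.099, 0.995, 0.0, -0.002]
contact_force: [0.2, -0.2, -3.8]
opening: 0.581
gripper_force: 33.1
bay xy 0.029131018820146282 -0.0014875211591168893 z 0.10203952899445637 tool y 78.68727510445882 [-2.09219205e-01 -1.14120169e-01  1.91304075e+00  1.35812241e-04
  1.34664458e+00 -1.58260204e+00]
studs [[201, 208, 109, 58, 5241]]
dark rows 110 130
```

```bash
python3 -m crank '.02 -.05 -.6 .04 .3;0 0 -.5 0 .3;0 0 -.3 0 .3;0 0 0 0 .3' 
python3 -m crank '0 0 -.05 0 .3;0 0 0 0 .3'
```

```text
time: 30.28
eef_pos: [0.5275, -0.0878, 0.0617]
orientation: [0.095, 0.995, 0.0, -0.001]
contact_force: [0.3, -0.3, -3.8]
opening: 0.579
gripper_force: 33.2
time: 30.52
eef_pos: [0.5281, -0.0879, 0.0615]
orientation: [0.095, 0.995, -0.0, 0.0]
contact_force: [-0.7, 1.0, -3.4]
opening: 0.581
gripper_force: 33.2
```

```bash
python3 -m crank '0 0 -.1 0 .3;0 0 0 0 .3;0 0 0 0 .75;0 0 0 0 .75;0 0 0 0 .75;0 0 0 0 .75'
python3 - <<'E'
from xl import *; import pickle
s=bot.get_state();K,T=cam("wrist",s);i=bot.get_image("wrist");save("w17",i);pickle.dump((i,K,T),open("pics/w17.pkl","wb"))
h=cv2.cvtColor(i,cv2.COLOR_RGB2HSV); m=((h[...,0]>20)&(h[...,0]<35)&(h[...,1]>130)&(h[...,2]>90)).astype(np.uint8)
n,l,st,c=cv2.connectedComponentsWithStats(m); print([(list(map(int,st[k])),c[k].round(1)) for k in range(1,n) if st[k,4]>200])
# held band in w16 for band offset; predicted band top centre for leaning cap, band cap-x ~ xb
for xl in(-.022,-.018,-.014,-.010):
    t=np.arctan2(.016,.055-xl); r=[]
    for xb in(.005,.012,.02,.055):
        a=.045+xb; r.append(proj("wrist",w(2,xl+a*np.cos(t)-.034*np.sin(t),0,.008+a*np.sin(t)+.034*np.cos(t)),s).round(0))
    print(xl,*r)
e=np.array(s['eef_pos']); print(e)
E
```

```text
time: 31.28
eef_pos: [0.528, -0.0878, 0.0582]
orientation: [0.095, 0.995, -0.0, 0.0]
contact_force: [0.5, 0.2, 0.5]
opening: 0.748
gripper_force: 0.0
[([199, 216, 112, 57, 4187], array([254.6, 249.8]))]
-0.022 [254. 277.] [254. 265.] [254. 251.] [254. 177.]
-0.018 [254. 270.] [254. 258.] [254. 244.] [254. 169.]
-0.014 [254. 264.] [254. 252.] [254. 237.] [254. 160.]
-0.01 [254. 258.] [254. 245.] [254. 230.] [254. 152.]
[ 0.52796099 -0.08784674  0.05824807]
```

```bash
python3 -m crank '0 0 -.2 0 .75;0 0 -.11 0 .75;0 0 0 0 .75;0 0 0 0 .3;0 0 0 0 .3;0 0 0 0 .3;0 0 0 0 .3' 25
python3 -c "
from xl import *
s=bot.get_state();e=np.array(s['eef_pos'])
d=e[:2]-BAY[2];c,n=np.cos(YAW),np.sin(YAW);print('bay xy',d@[c,n],d@[-n,c])"
```

```text
time: 32.2
eef_pos: [0.528, -0.0878, 0.0489]
orientation: [0.095, 0.995, -0.0, 0.0]
contact_force: [-0.2, -0.3, 1.4]
opening: 0.582
gripper_force: 26.2
bay xy 0.02685890317887824 0.0003526948027104638
```

```bash
python3 -m crank '0 0 .05 0 .3;.3 -.058 0 0 .3;.3 -.058 0 0 .3;0 0 0 0 .3;0 0 0 0 .3' 25
python3 -m crank '.13 -.025 0 0 .3;.13 -.025 0 0 .3;0 0 0 0 .3;0 0 0 0 .3'
python3 -m crank '.13 -.025 0 0 .3;.12 -.025 0 0 .3;0 0 0 0 .3;0 0 0 0 .3'
```

```text
time: 32.83
eef_pos: [0.5458, -0.0913, 0.05]
orientation: [0.095, 0.995, 0.0, -0.0]
contact_force: [-1.2, -0.2, -2.9]
opening: 0.581
gripper_force: 26.6
time: 33.33
eef_pos: [0.5535, -0.0928, 0.0502]
orientation: [0.095, 0.995, 0.0, -0.0]
contact_force: [-5.3, 1.0, -2.9]
opening: 0.588
gripper_force: 26.6
time: 33.83
eef_pos: [0.5607, -0.0942, 0.0501]
orientation: [0.095, 0.995, 0.0, -0.001]
contact_force: [-8.2, 1.2, -2.5]
opening: 0.575
gripper_force: 26.7
```

```bash
python3 -m crank '0 0 -.1 0 .3;0 0 -.1 0 .3;0 0 -.1 0 .3;0 0 0 0 .3'
python3 -m crank '0 0 -.1 0 .3;0 0 0 0 .3'
python3 -m crank '0 0 -.08 0 .3;0 0 0 0 .3'
```

```text
time: 34.33
eef_pos: [0.561, -0.0944, 0.0423]
orientation: [0.095, 0.995, -0.0, -0.0]
contact_force: [-14.3, 1.9, 10.8]
opening: 0.582
gripper_force: 28.8
time: 34.58
eef_pos: [0.561, -0.0944, 0.0393]
orientation: [0.095, 0.995, -0.0, -0.0]
contact_force: [-13.4, 1.6, 9.9]
opening: 0.582
gripper_force: 29.3
time: 34.83
eef_pos: [0.5609, -0.0944, 0.0368]
orientation: [0.095, 0.995, -0.0, -0.0]
contact_force: [-14.0, 2.2, 10.0]
opening: 0.578
gripper_force: 29.9
```

```bash
python3 -m crank '0 0 -.08 0 .3;0 0 0 0 .3;0 0 0 0 .75;0 0 0 0 .75;0 0 0 0 .75'
python3 -m crank '0 0 .8 0 .75;0 0 1 0 .75;0 0 1 0 .75;0 0 1 0 .6;0 0 0 0 .3;0 0 0 0 0'
python3 - <<'E'
from h import *
import pickle
s=bot.get_state();K,T=cam("wrist",s);w=bot.get_image("wrist");save("w18",w);pickle.dump((w,K,T),open("pics/w18.pkl","wb"))
E
python3 seat.py w18 2 | grep -v lean
```

```text
time: 35.45
eef_pos: [0.5614, -0.0944, 0.0336]
orientation: [0.095, 0.995, -0.0, 0.0]
contact_force: [0.1, 0.4, 0.1]
opening: 0.747
gripper_force: 0.0
time: 36.2
eef_pos: [0.561, -0.0942, 0.1468]
orientation: [0.095, 0.995, 0.0, -0.0]
contact_force: [0.7, -0.2, -1.2]
opening: 0.18
gripper_force: 0.0
flat -0.02 cols [284.7 208.7] [223.8 208.7] width 61.0
   edges (bay y mm, strength) [(-32.1, np.float64(3.9)), (-28.8, np.float64(3.4)), (-24.2, np.float64(9.8)), (-20.6, np.float64(2.9)), (-17.0, np.float64(1.0)), (24.7, np.float64(12.0)), (28.5, np.float64(4.6)), (31.9, np.float64(11.0))]
flat 0.0 cols [285.4 185. ] [223.1 185. ] width 62.3
   edges (bay y mm, strength) [(-30.0, np.float64(3.4)), (-25.6, np.float64(13.4)), (-23.2, np.float64(1.7)), (-15.8, np.float64(0.8)), (-13.1, np.float64(4.0)), (-11.2, np.float64(4.4)), (-8.5, np.float64(11.9)), (-4.2, np.float64(7.7)), (4.0, np.float64(0.9)), (8.5, np.float64(8.4)), (24.0, np.float64(6.0)), (26.1, np.float64(8.6))]
flat 0.02 cols [286.1 160.4] [222.4 160.4] width 63.7
   edges (bay y mm, strength) [(-29.3, np.float64(4.1)), (-26.4, np.float64(1.9)), (-24.2, np.float64(3.3)), (-14.1, np.float64(1.5)), (-4.9, np.float64(5.5)), (14.6, np.float64(2.3)), (18.9, np.float64(1.3)), (23.7, np.float64(3.5)), (26.1, np.float64(17.1))]
flat 0.04 cols [286.8 134.6] [221.7 134.6] width 65.1
   edges (bay y mm, strength) [(-29.5, np.float64(2.5)), (-24.0, np.float64(4.0)), (-20.1, np.float64(1.0)), (-17.0, np.float64(1.2)), (-5.7, np.float64(5.7)), (3.5, np.float64(0.9)), (19.1, np.float64(2.2)), (23.7, np.float64(5.2)), (26.1, np.float64(2.1)), (29.7, np.float64(1.9))]
plain end rows (mid, top) if seated [array([254.2, 114.4]), array([254.2, 115.1])]
rows [(101, 85), (104, 125), (107, 122), (110, 121), (113, 158), (116, 133), (119, 150), (122, 175), (125, 186), (128, 195), (131, 202), (134, 205)]
```

```bash
python3 -m crank '-.6 .12 0 0 0;-.59 .11 -.6 0 0;0 0 -.6 0 0;0 0 -.6 0 0;0 0 -.6 0 0;0 0 -.2 0 0;0 0 0 0 0' 20
python3 -m crank '0 0 -.06 0 0;0 0 0 0 0'
```

```text
time: 37.12
eef_pos: [0.5255, -0.0874, 0.0691]
orientation: [0.095, 0.995, 0.0, -0.0]
contact_force: [-0.1, -0.9, 1.5]
opening: -0.002
gripper_force: 0.0
time: 37.38
eef_pos: [0.5257, -0.0874, 0.0681]
orientation: [0.095, 0.995, -0.0, 0.0]
contact_force: [-0.2, -0.6, -0.2]
opening: 0.002
gripper_force: 0.0
```

```bash
python3 -m crank '0 0 -.05 0 0;0 0 0 0 0'
python3 -m crank '0 0 1 0 0;0 .3 1 0 .5;0 1 1 0 1;-.1 1 0 -1 1;-.3 1 0 -1 1;-.3 1 0 -.2 1;-.3 1 0 0 1;-.3 1 0 0 1;-.3 1 0 0 1;-.3 .3 0 0 1' 30
python3 -m crank '0 0 0 0 1;0 0 0 0 1'
python3 capfit.py w19 cap_blue .451 .153 -.423 0
```

```text
time: 37.62
eef_pos: [0.5258, -0.0874, 0.067]
orientation: [0.095, 0.995, -0.0, 0.0]
contact_force: [-3.2, 0.8, 6.5]
opening: 0.002
gripper_force: 3.3
time: 38.88
eef_pos: [0.468, 0.1417, 0.1563]
orientation: [0.246, 0.969, 0.0, 0.0]
contact_force: [0.2, 0.3, -0.2]
opening: 1.0
gripper_force: 0.0
time: 39.12
eef_pos: [0.4687, 0.1399, 0.1563]
orientation: [0.247, 0.969, -0.0, 0.0]
contact_force: [-0.3, -0.5, -0.7]
opening: 1.002
gripper_force: 0.0Traceback (most recent call last):
  File "capfit.py", line 10, in <module>
    p,c=fit(p0,v); print(p,np.degrees(p[2]),c)
        ~~~^^^^^^
  File "fit.py", line 17, in fit
    best=min((minimize(cost,[a,b,c],method="Nelder-Mead",options=dict(initial_simplex=np.array([a,b,c])+np.array([[0,0,0],[1,0,0],[0,1,0],[0,0,1]]),maxfev=150)) for a,b,c in((0,0,0),(.5,.5,-1))),key=lambda r:r.fun)
  File "fit.py", line 17, in <genexpr>
    best=min((minimize(cost,[a,b,c],method="Nelder-Mead",options=dict(initial_simplex=np.array([a,b,c])+np.array([[0,0,0],[1,0,0],[0,1,0],[0,0,1]]),maxfev=150)) for a,b,c in((0,0,0),(.5,.5,-1))),key=lambda r:r.fun)
              ~~~~~~~~^^^^^^^^^^^^^^^^^^^^^^^^^^^^^^^^^^^^^^^^^^^^^^^^^^^^^^^^^^^^^^^^^^^^^^^^^^^^^^^^^^^^^^^^^^^^^^^^^^^^^^^^^^^^^^^^^^^^^^^^^^^^^^^^^^^^^^^^^^
    res = _minimize_neldermead(fun, x0, args, callback, bounds=bounds,
                               **options)
    fsim[k] = func(sim[k])
              ~~~~^^^^^^^^
    fx = function(np.copy(x), *(wrapper_args + args))
  File "fit.py", line 16, in cost
    return sum(((cv2.GaussianBlur(hullmask(p,K,T,z0)*1.,(0,0),1.5)-h)**2).sum()/h.sum() for (K,T,m),h in zip(views,H))/len(views)
           ~~~~~~~~~~~~~~~~~~~~~~~~~~~~~~~~~~~~~~~~~~~~~~~~~~~~~~~~~~~~~~~~~~~~~~~~~~~~~~~~~~~~~~~~~~~~~~~~~~~~~~~~~~~^~~~~~~~~~~
ZeroDivisionError: division by zero
```

Yellow probes flat too. The network missed blue in that picture, so I'll try again using the other class names.

Run:
```python
from fit import *; from caps import blobs
np.set_printoptions(precision=4,suppress=True)
s=bot.get_state(); K,T=cam("wrist",s); img=bot.get_image("wrist"); save("w20",img)
print("expect",proj("wrist",[.451,.153,.017],s)); print("blue blobs",[(c.round(),a) for c,a,*_ in blobs(img,"blue")])
for l in("cap_blue","cap_red","cap_yellow","cap_green"):
    for d in bot.cut_out(l,"wrist"):
        m=d["mask"];ys,xs=np.nonzero(m); print(l,round(d["score"],2),m.sum(),xs.mean().round(),ys.mean().round(),end=" ")
        uv=proj("wrist",[.451,.153,.017],s)
        if np.hypot(xs.mean()-uv[0],ys.mean()-uv[1])<60: print(fit((.451,.153,-.423),[(K,T,m)]),end="")
        print()
```

```text
expect [257.4499 161.0186]
blue blobs [(array([259., 179.]), np.int32(1513))]
cap_blue 0.95 6844 258.0 162.0 (array([ 0.4507,  0.1534, -0.4406]), np.float64(0.03103983717943932))
cap_blue 0.4 76 244.0 2.0 
cap_red 0.7 55 55.0 380.0 
cap_red 0.24 650 73.0 373.0 
cap_yellow 0.76 654 73.0 373.0 
cap_green 0.59 7523 480.0 56.0 
cap_green 0.34 666 73.0 373.0
```

```bash
python3 -m crank '-.6 .45 -.5 .45 1;0 0 -1 0 1;0 0 -1 0 1;0 0 -1 0 1;0 0 -.94 0 1;0 0 0 0 1;0 0 0 0 .3;0 0 0 0 .3;0 0 0 0 .3;0 0 0 0 .3' 30
python3 -m crank '0 0 0 0 .3;0 0 1 0 .3;0 0 1 0 .3;0 0 1 -1 .3;0 0 1 -1 .3;.07 -.75 1 -1 .3;.07 -.75 0 -1 .3;.07 -.75 0 -1 .3;.07 -.75 0 -1 .3;.07 -.75 0 -1 .3'
python3 -m crank '.07 -.75 0 -1 .3;.07 -.75 0 -1 .3;.07 -.75 0 -1 .3;.07 -.75 0 -1 .3;.07 -.75 0 -1 .3;.07 -.75 0 -1 .3;.07 -.75 0 -1 .3;.07 -.75 0 -1 .3;.07 -.75 0 -1 .3;.07 -.75 0 -1 .3'
python3 -m crank '.07 -.75 0 -1 .3;.07 -.75 0 -1 .3;.07 -.75 0 -1 .3;.07 -.75 0 -1 .3;.07 -.05 0 -.75 .3;0 0 0 0 .3;0 0 0 0 .3'
python3 -c "
from xl import *
s=bot.get_state();e=np.array(s['eef_pos']);q=R.from_quat(s['orientation']).as_matrix()
d=e[:2]-BAY[3];c,n=np.cos(YAW),np.sin(YAW);print('bay xy',d@[c,n],d@[-n,c],'z',e[2],'tool y',np.degrees(np.arctan2(q[1,1],q[0,1])))"
```

```text
time: 40.72
eef_pos: [0.4512, 0.1543, 0.0244]
orientation: [0.216, 0.976, 0.0, 0.001]
contact_force: [-1.2, -0.9, 7.5]
opening: 0.575
gripper_force: 32.0
time: 41.98
eef_pos: [0.4609, 0.0409, 0.1734]
orientation: [0.651, 0.759, 0.0, 0.0]
contact_force: [-0.3, -0.5, -3.6]
opening: 0.579
gripper_force: 33.2
time: 43.22
eef_pos: [0.4819, -0.1841, 0.1734]
orientation: [0.987, 0.163, 0.0, 0.0]
contact_force: [0.1, 0.4, -3.8]
opening: 0.576
gripper_force: 33.2
time: 44.1
eef_pos: [0.4924, -0.2747, 0.1732]
orientation: [0.987, -0.163, 0.0, 0.0]
contact_force: [0.5, -0.2, -3.2]
opening: 0.579
gripper_force: 33.3
bay xy 0.02618443289295287 -0.0006652631854373176 z 0.17319350212184978 tool y -108.77289052996086
```

```bash
python3 -m crank '-.02 -.02 -.6 .98 .3;0 0 -.9 0 .3;0 0 -.9 0 .3;0 0 -.9 0 .3;0 0 -.5 0 .3;0 0 0 0 .3;0 0 0 0 .3' 
python3 -c "
from xl import *
s=bot.get_state();e=np.array(s['eef_pos']);q=R.from_quat(s['orientation']).as_matrix()
d=e[:2]-BAY[3];c,n=np.cos(YAW),np.sin(YAW);print('bay xy',d@[c,n],d@[-n,c],'z',e[2],'tool y',np.degrees(np.arctan2(q[1,1],q[0,1])))"
python3 stud.py w21
```

```text
time: 44.98
eef_pos: [0.4923, -0.2757, 0.0601]
orientation: [0.995, -0.096, 0.001, 0.0]
contact_force: [-0.7, -0.8, -2.4]
opening: 0.576
gripper_force: 33.3
bay xy 0.02606397856185325 0.0003711426438302006 z 0.06014268842724365 tool y -101.05958585350315
studs [[216, 140, 23, 26, 534], [272, 142, 23, 24, 509]]
dark rows 159 183
```

```bash
python3 -m crank '0 0 -.07 0 .3;0 0 0 0 .3;0 0 0 0 .75;0 0 0 0 .75;0 0 0 0 .75;0 0 0 0 .75' 
python3 stud.py w22; python3 xl.py 3 | tail -7
```

```text
time: 45.78
eef_pos: [0.4919, -0.2755, 0.057]
orientation: [0.995, -0.097, 0.0, 0.0]
contact_force: [0.5, -0.7, 0.5]
opening: 0.749
gripper_force: 0.0
studs [[221, 130, 20, 19, 277], [271, 130, 19, 20, 320]]
dark rows 150 162
xl -0.025 tilt 11.3 tip,base,rimtop [281. 111.] [281. 132.] [283. 129.]
xl -0.022 tilt 11.7 tip,base,rimtop [281. 117.] [281. 139.] [283. 136.]
xl -0.019 tilt 12.2 tip,base,rimtop [281. 123.] [280. 145.] [283. 142.]
xl -0.016 tilt 12.7 tip,base,rimtop [280. 129.] [280. 151.] [283. 148.]
xl -0.013 tilt 13.2 tip,base,rimtop [280. 135.] [280. 157.] [283. 155.]
xl -0.010 tilt 13.8 tip,base,rimtop [280. 141.] [280. 162.] [282. 161.]
xl -0.007 tilt 14.5 tip,base,rimtop [280. 147.] [280. 168.] [282. 166.]
```

```bash
python3 -m crank '0 0 -.15 0 .75;0 0 -.12 0 .75;0 0 0 0 .75;0 0 0 0 .3;0 0 0 0 .3;0 0 0 0 .3;0 0 0 0 .3' 25
python3 -m crank '0 0 .05 0 .3;.3 -.058 0 0 .3;.29 -.056 0 0 .3;0 0 0 0 .3;0 0 0 0 .3' 25
python3 -m crank '.13 -.025 0 0 .3;.13 -.025 0 0 .3;0 0 0 0 .3;0 0 0 0 .3'
python3 -m crank '.13 -.025 0 0 .3;.12 -.025 0 0 .3;0 0 0 0 .3;0 0 0 0 .3'
```

```text
time: 46.7
eef_pos: [0.492, -0.2755, 0.0489]
orientation: [0.995, -0.097, 0.0, 0.0]
contact_force: [0.2, -0.1, 0.5]
opening: 0.585
gripper_force: 26.1
time: 47.32
eef_pos: [0.5095, -0.2788, 0.05]
orientation: [0.995, -0.097, -0.0, -0.0]
contact_force: [-0.8, 0.2, -2.5]
opening: 0.581
gripper_force: 26.5
time: 47.82
eef_pos: [0.5172, -0.2804, 0.0501]
orientation: [0.995, -0.097, -0.0, -0.0]
contact_force: [-5.4, 1.0, -2.3]
opening: 0.577
gripper_force: 26.4
time: 48.32
eef_pos: [0.5244, -0.2818, 0.0501]
orientation: [0.995, -0.097, -0.001, -0.0]
contact_force: [-9.3, 2.1, -1.6]
opening: 0.581
gripper_force: 26.6
```

```bash
python3 -m crank '0 0 -.1 0 .3;0 0 -.1 0 .3;0 0 -.1 0 .3;0 0 0 0 .3'
python3 -m crank '0 0 -.1 0 .3;0 0 -.08 0 .3;0 0 -.08 0 .3;0 0 0 0 .3'
```

```text
time: 48.82
eef_pos: [0.5245, -0.2821, 0.0423]
orientation: [0.995, -0.097, -0.0, 0.0]
contact_force: [-14.9, 3.9, 11.3]
opening: 0.581
gripper_force: 29.0
time: 49.32
eef_pos: [0.525, -0.2823, 0.0358]
orientation: [0.995, -0.097, 0.0, 0.0]
contact_force: [-18.4, 6.3, 24.4]
opening: 0.585
gripper_force: 32.3
```

Release, then probe for flatness as before.

```bash
python3 -m crank '0 0 0 0 .75;0 0 0 0 .75;0 0 0 0 .75;0 0 .8 0 .75;0 0 1 0 .75;0 0 1 0 .75;0 0 1 0 .6;0 0 0 0 .3;0 0 0 0 0' 20
python3 -m crank '-.6 .12 0 0 0;-.59 .11 -.6 0 0;0 0 -.6 0 0;0 0 -.6 0 0;0 0 -.6 0 0;0 0 -.15 0 0;0 0 0 0 0;0 0 0 0 0' 20
```

```text
time: 50.45
eef_pos: [0.5248, -0.2818, 0.1468]
orientation: [0.995, -0.097, -0.0, -0.0]
contact_force: [0.0, 0.3, -0.1]
opening: 0.181
gripper_force: 0.0
time: 51.45
eef_pos: [0.4896, -0.2752, 0.0717]
orientation: [0.995, -0.097, 0.0, 0.0]
contact_force: [0.2, -0.1, 0.4]
opening: 0.002
gripper_force: 0.0
```

```bash
python3 -m crank '0 0 -.1 0 0;0 0 0 0 0'
python3 -m crank '0 0 -.06 0 0;0 0 0 0 0'
python3 -m crank '0 0 -.04 0 0;0 0 0 0 0'
```

```text
time: 51.7
eef_pos: [0.4892, -0.275, 0.068]
orientation: [0.995, -0.097, 0.0, -0.0]
contact_force: [-0.5, -0.7, -0.5]
opening: -0.004
gripper_force: 0.0
time: 51.95
eef_pos: [0.4893, -0.2751, 0.067]
orientation: [0.995, -0.097, 0.0, 0.0]
contact_force: [-3.8, 1.6, 8.6]
opening: 0.0
gripper_force: 4.3
time: 52.2
eef_pos: [0.4894, -0.2752, 0.067]
orientation: [0.995, -0.097, 0.0, 0.0]
contact_force: [-10.5, 6.4, 22.7]
opening: -0.001
gripper_force: 11.0
```

```bash
python3 -m crank '0 0 1 0 0;0 0 1 0 0;0 .5 1 0 .3;0 1 1 0 .3;0 1 1 0 .3;0 1 0 0 .3;0 0 0 0 .3;0 0 0 0 .3'
python3 - <<'E'
from xl import *; from caps import HUE
s=bot.get_state(); img=bot.get_image("wrist"); K,T=cam("wrist",s); save("w30",img); h=cv2.cvtColor(img,cv2.COLOR_RGB2HSV)
for b,c in((1,"red"),(2,"yellow"),(3,"blue")):
    m=np.zeros((384,512),np.uint8)
    for lo,hi in HUE[c]: m|=((h[...,0]>=lo)&(h[...,0]<=hi)&(h[...,1]>120)).astype(np.uint8)
    n,l,st,ce=cv2.connectedComponentsWithStats(m)
    for k in range(1,n):
        if st[k,4]>80:
            p=onplane("wrist",ce[k],.046,s)[:2]-BAY[b]; c0,n0=np.cos(YAW),np.sin(YAW); print(c,"bay",b,"band at bay xy",(p@[c0,n0]).round(4),(p@[-n0,c0]).round(4),st[k,4])
E
```

```text
time: 53.2
eef_pos: [0.4892, -0.1702, 0.2149]
orientation: [0.995, -0.096, -0.0, 0.0]
contact_force: [-0.5, 0.7, 0.2]
opening: 0.3
gripper_force: 0.0
red bay 1 band at bay xy 0.0124 -0.0001 1237
red bay 1 band at bay xy 0.1275 0.1638 2050
yellow bay 2 band at bay xy 0.0124 0.0028 1306
blue bay 3 band at bay xy 0.0124 -0.0036 1303
```

```bash
python3 -c "
from cell import bot
print(bot.close_job())"
```

```text
the job is handed in; nothing more can be done
None
```

I loaded red in bay 1, then yellow in bay 2, then blue in bay 3, released each before starting the next, and handed the job in at about 53 s; probing showed all three lying flat, and the final picture has their bands at the same spot along each bay, though pressing on red to check it once pushed the closed fingertips to about 43 N (48 N total at the wrist).

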